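# Put the drinks things back on their own coasters

### The arm

A 6-joint arm with a two-finger parallel gripper is mounted at the origin on the work surface. World frame = base frame: x ahead of the robot, y to its left, z up, the work surface at z = 0. Lengths are in m, angles in degrees, forces in N, time in s.
With the tool pointing down it reaches from about 0.375 to 0.9 m from the base axis. Payload 3.1 kg.
Tool frame: the origin (TCP) lies midway between the tips of the shut fingers; the grasp point (between the pads) lies 19 mm behind it; z points along the fingers, y is the line along which they close (so a half turn about z gives the same grasp; the last joint's range is limited). The gripper opens to 87 mm and grips with 3 to 60 N. Pads are 19 mm wide; open, the fingers measure 117 mm over their backs; the gripper's body (75 mm by 190 mm) begins 51 mm behind the grasp point.
Start: joints at [58.7, 30.224, 82.088, -0, 67.689, -10.227], TCP at [0.225, 0.583, 0.223] pointing down, gripper open.
Joint ranges: [-176.69, 176.69], [-43.24, 126.21], [12.49, 139.97], [-82, 262], [0, 151.66], [-163.58, 163.58]. Speed limits (degrees/s): [159.86, 159.86, 180, 180, 180, 180].

### API

Orientations are given as a 3x3 rotation matrix whose columns are the frame's x, y, z axes.
In Python, from rig import read_state, optics, bot gives the robot as it stands. The module is installed in compiled form; this text tells all that it offers.
- The arm moves only by the tool send_rows, never from a script. Its argument "commands" is a list of rows, each a list of 7 numbers: the turn, a rotation vector about the tool's x, y, z in units of 5 degrees (1.0 is 5 degrees), then the shift along the tool's x, y, z in units of 30 mm (1.0 is 30 mm), then the opening, from 0 (shut) to 1 (fully open). In form: [[rx, ry, rz, tx, ty, tz, gripper], ...]. A call has 1 to 20 rows; each row is the pose to reach, as a shift and turn from the pose commanded when the call began, along the tool's axes at that moment; what a row does not reach only later rows make up. A row lasts 1/12 s, in which the tool goes at most 41.7 mm and 7.16 degrees, less where a joint would pass 70% of its speed; a pose out of reach is approached as far as the arm can. A call with a gripper value outside its range is refused whole. The fingers move at their own pace and stop on an object; the grip force is fixed at half the most. Time passes only in rows, so rows that repeat a pose let the fingers close. It gives the time, the measured TCP pose, the force, the opening and the grip force at its end, in the units of the state.
- read_state(): the state, without advancing time (a new reading comes with each control period).
- optics.capture(name): name is "scene" or "top"; returns a dict with "image" (480x640x3 uint8, blue, green, red), "intrinsics" (3x3 intrinsics, pixels), "extrinsics" (4x4, takes a point from world to camera coordinates). Camera axes: x right, y down, z forward; pixel columns grow to the right and rows downward; lengths in m; the calibration is good to about 2 mm. A picture is of the moment at which its call begins. There is no depth.
- bot.hand_in(): hands the job in; it is judged then, once.
The state is a dict: "time_s": time; "joint_positions": joint angles; "qvel": joint speeds; "tau": joint torques, N m; "position": TCP position; "tcp_rot": TCP orientation; "force": force on the tool from outside, world axes, zero at the start; "moment": the same for the moment, N m; "opening": opening from 0.0 (shut) to 1.0 (fully open); "grasp_force": force on a finger pad.
Only numpy, scipy, OpenCV 4.12 (cv2) and the standard library are available. Lean on these libraries where they do the work, as an engineer would, in place of code of your own. Each camera call takes 0.05 s, during which the arm holds its last target. There are 200 camera calls.

### The job

The drinks things on the sideboard stand on each other's coasters: move them, one at a time, so that the rum bottle stands on the red coaster, the green carafe on the white one and the steel jigger on the blue one, each upright in the middle of its coaster. Every coaster is taken, so first set one thing aside on the empty black mat; never put anything on the bare wood. Keep them upright, set them down without dropping them, and leave the tumblers and the lime bowl where they are.

Things in the scene. Friction and masses are not known exactly. Their poses are not given: they have to be found in the camera images.
- bottle: Small amber glass rum bottle with paper label and long black cap, 56 mm across, 165 mm tall. Straight to 92 mm, then tapering to the neck; the straight cap, 28 mm across, 126 to 165 mm above the underside, is the place to grip from above. Starts on the white coaster. Loose, 165 to 290 g, round about its z axis (up). Origin: centre of its underside.
- carafe: Small green glass carafe, 80 mm across the belly, 158 mm tall. The glass ends at 118 mm in a 40 mm lip; above it the brown cork stopper, fixed in, straight, 32 mm across, 118 to 158 mm up, is the place to grip from above. Starts on the blue coaster. Loose, 225 to 390 g, round about its z axis (up). Origin: centre of its underside.
- jigger: Steel jigger (double-ended bar measure): 80 mm tall, foot 40 mm across, narrow waist at 33 mm, upper cup straight-sided and 42 mm across from 48 to 80 mm, open at the top; grip the upper cup from outside. At the start it stands on the red coaster. Loose, 75 to 130 g, round about its z axis (up). Origin: centre of its underside.
- coaster_red: Red round coaster, 108 mm across and 10 mm thick, flat on top, stuck down so that it does not slide. Origin: centre of its underside, on the wood; z up; its top is at +10 mm. Home of the rum bottle.
- coaster_white: White marble round coaster, 108 mm across and 10 mm thick, flat on top, stuck down so that it does not slide. Origin: centre of its underside, on the wood; z up; its top is at +10 mm. Home of the carafe.
- coaster_blue: Blue round coaster, 108 mm across and 10 mm thick, flat on top, stuck down so that it does not slide. Origin: centre of its underside, on the wood; z up; its top is at +10 mm. Home of the jigger.
- spare_mat: Black rubber square mat, 116 x 116 mm and 10 mm thick, empty at the start, fixed: the free spot for setting one thing aside. Origin: centre of its underside; its top is at +10 mm; x and y along its sides.
- tumbler_left: Bystander: an empty clear ribbed glass tumbler, 68 mm across the rim, 88 mm tall, standing on the wood at the left (+y) of the group; loose. Origin: centre of its underside. Leave it alone.
- tumbler_right: Bystander: an empty clear ribbed glass tumbler, 68 mm across the rim, 88 mm tall, standing on the wood at the right (-y) of the group; loose. Origin: centre of its underside. Leave it alone.
- lime_bowl: Bystander: a white bowl of limes, 132 mm across, about 80 mm tall with the fruit, on the wood beyond the work; loose. Origin: centre of its underside. Leave it alone.
Mind the look-alikes: they are no part of the job. Of the things that look like the coaster_red, the smallest one is meant.

How it is judged:
By the outcome, as a careful person would: the job done as asked, in the order asked, and still so for the second after the job is handed in, with the robot touching nothing.
It also fails if it takes over 120 s, if anything falls off the work surface, if the arm or the gripper's body presses on something with over 40 N, if the wrist force passes 120 N, or if a joint passes its speed limit or range.

## Working session

There is one attempt and no reset: what is moved stays moved. The work goes in short steps, Python scripts to look and compute and a tool call to move; the robot and the scene stay as the last step left them, time stands still between calls to the robot, and variables do not carry over. Pictures are saved under pics/ and viewed, at most 14 in all, crops included, and the job is handed in when it is done.

Besides the shell and the picture viewer there is one more tool, called after "Call:" as a command line: name --pt "numbers of a row" for each row, then --argument value for the rest. send_rows: Moves the arm, as the interface text tells. Its arguments: {"type":"object","properties":{"commands":{"type":"array","items":{"type":"array","items":{"type":"number"}}}},"required":["commands"]}

```bash
mkdir -p pics
python3 - <<'E'
from rig import read_state, optics, bot
import cv2,numpy as np
for n in("scene","top"):
    c=optics.capture(n); cv2.imwrite(f"pics/{n}0.png",c["image"]); print(n,c["intrinsics"],c["extrinsics"])
s=read_state();print(s["position"],s["tcp_rot"],s["opening"],s["time_s"])
E
```

```text
scene [[490.34979616   0.         325.54218938]
 [  0.         490.34979616 243.24746635]
 [  0.           0.           1.        ]] [[-0.55963386  0.82873222  0.00358473  0.33591581]
 [ 0.59056714  0.40183073 -0.69983035 -0.28931506]
 [-0.58141242 -0.38953173 -0.7143001   1.18808661]
 [ 0.          0.          0.          1.        ]]
top [[499.05936416   0.         314.84833956]
 [  0.         499.05936416 243.06850764]
 [  0.           0.           1.        ]] [[-0.02781299 -0.99936443 -0.0222975  -0.01833156]
 [-0.99773007  0.02912221 -0.06071735  0.52657953]
 [ 0.06132812  0.02055815 -0.99790592  1.03220404]
 [ 0.          0.          0.          1.        ]]
[0.22435848 0.58265881 0.22168192] [[-9.33135093e-01  3.59524627e-01 -9.69958871e-04]
 [ 3.59525795e-01  9.33133716e-01 -1.63408820e-03]
 [ 3.17606376e-04 -1.87355028e-03 -9.99998194e-01]] 0.998153791091942 0.1
```

View pics/scene0.png

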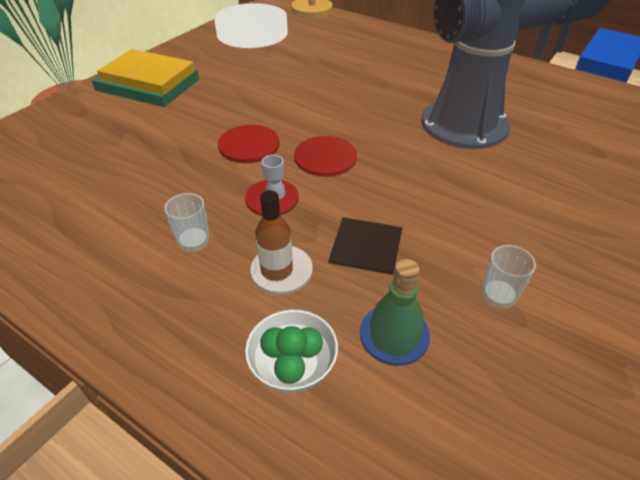

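View pics/top0.png

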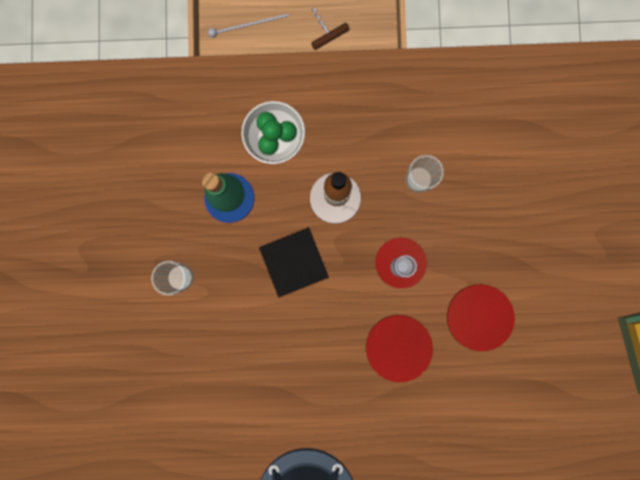

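The red coaster meant is the smallest red disc, under the jigger at top pixel (400,263). The bottle is on the white coaster at (335,197), the carafe on the blue one at (230,197), and the mat is at (294,262). Next I'll measure them.

```bash
cat > h.py <<'E'
from rig import read_state, optics, bot
import cv2,numpy as np
def cast(c,px,z):
    K,E=c["intrinsics"],c["extrinsics"];R,t=E[:3,:3],E[:3,3]
    o=-R.T@t; d=(np.c_[np.atleast_2d(px),np.ones(len(np.atleast_2d(px)))]@np.linalg.inv(K).T)@R
    return (o+d*((z-o[2])/d[:,2])[:,None])[:,:2]
def blob(m,near):
    m=cv2.morphologyEx(m.astype(np.uint8)*255,cv2.MORPH_OPEN,np.ones((3,3)))
    cs=[k for k in cv2.findContours(m,cv2.RETR_EXTERNAL,cv2.CHAIN_APPROX_NONE)[0] if cv2.contourArea(k)>25]
    return min(cs,key=lambda k:abs(cv2.pointPolygonTest(k,near,True)) if cv2.pointPolygonTest(k,near,False)<0 else 0)
def masks(im):
    h,s,v=[a.astype(int) for a in cv2.split(cv2.cvtColor(im,cv2.COLOR_BGR2HSV))]
    return dict(red=((h<6)|(h>172))&(s>190)&(v>90),blue=(h>105)&(h<130)&(s>150)&(v>60),white=(s<60)&(v>150),black=(v<50),
      cork=(h>8)&(h<22)&(s>90)&(v>150), grey=(s<70)&(v>70))
def circ(c,k,z):
    p=cast(c,k[:,0].astype(float),z).astype(np.float32); (x,y),r=cv2.minEnclosingCircle(p); return np.round([x,y,r],4)
def tcp(): s=read_state(); return s["position"],s["tcp_rot"],s
E
python3 - <<'E'
from h import *
pts={"top":dict(red=(380,263),blue=(230,215),white=(322,205),black=(294,262)),"scene":dict(red=(255,200),blue=(375,345),white=(262,280),black=(365,245))}
tops={"top":dict(bottle=("black",(339,180),.175),carafe=("cork",(211,181),.168),jigger=("grey",(404,266),.09)),
"scene":dict(bottle=("black",(270,205),.175),carafe=("cork",(406,267),.168),jigger=("grey",(273,165),.09))}
for n in pts:
    c=optics.capture(n);im=c["image"];M=masks(im)
    for q,p in pts[n].items():
        k=blob(M[q],p);print(n,q,circ(c,k,.01),end=" ")
        if q=="black":
            P=(cast(c,k[:,0].astype(float),.01)*1000).astype(np.float32);print(cv2.minAreaRect(P))
        else: print()
    for q,(m,p,z) in tops[n].items():
        k=blob(M[m],p);print(n,q,circ(c,k,z),cv2.boundingRect(k))
    crop=im[140:320,180:460]if n=="top" else im[130:390,220:450]
    cv2.imwrite(f"pics/{n}z.png",cv2.resize(crop,None,fx=2.2,fy=2.2))
E
```

```text
top red [ 0.4798 -0.2111  0.052 ] 
top blue [0.6286 0.147  0.051 ] 
top white [ 0.6215 -0.0783  0.054 ] 
top black [0.4881 0.0129 0.0757] ((487.7717590332031, 13.3685302734375), (110.1412582397461, 110.72746276855469), 20.17063331604004)
top bottle [ 0.6271 -0.0821  0.0144] (332, 173, 14, 16)
top carafe [0.6366 0.1525 0.0156] (202, 172, 16, 17)
top jigger [ 0.4708 -0.2053  0.0248] (391, 256, 26, 21)
scene red [ 0.4955 -0.2262  0.0481] 
scene blue [-0.5949  0.2134  0.175 ] 
scene white [ 0.6221 -0.0757  0.0561] 
scene black [ 0.5069 -0.1962  0.0405] ((506.7846374511719, -196.0798797607422), (79.6805419921875, 31.82625389099121), 41.34443664550781)
scene bottle [ 0.6479 -0.0671  0.03  ] (261, 192, 18, 27)
scene carafe [0.6369 0.1523 0.0159] (396, 259, 24, 17)
scene jigger [ 0.5077 -0.1786  0.0658] (262, 155, 23, 44)
```

View pics/topz.png

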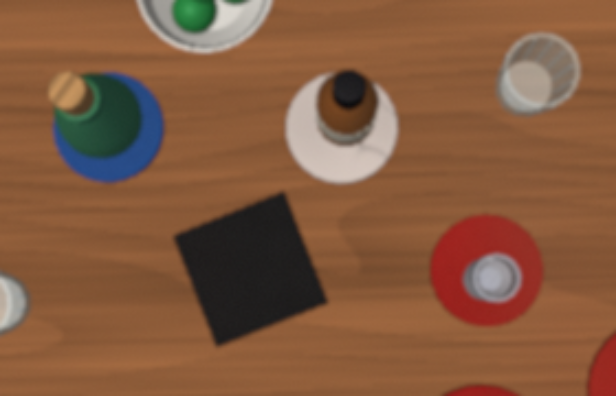

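View pics/scenez.png

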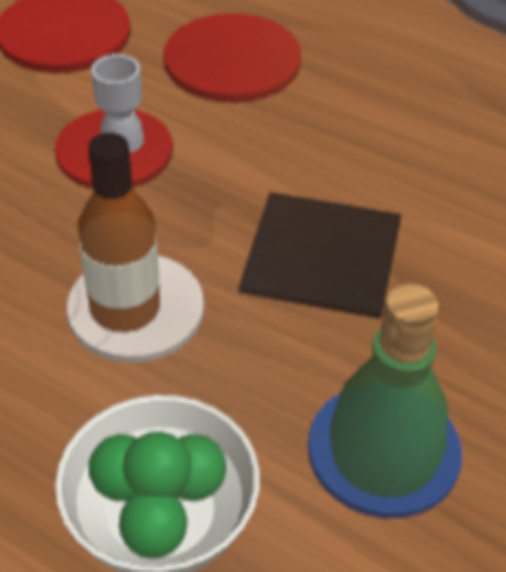

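Top crop: the jigger rim is at full pixel (405,266), the bottle cap at (339,180) and the cork at (211,181). Scene crop: the jigger rim is at (273,163) and the cap top at (269.5,196). I'll cross-check the two views and work out the first move.

Run:
```python
from h import *
t=optics.capture("top");s=optics.capture("scene")
print("jig",cast(t,(405,265.9),.09),cast(s,(273.2,162.9),.09))
print("cap",cast(s,(269.5,196.4),.175))
p,R,st=tcp();print(p,R,st["opening"])
m=masks(t["image"])
# sub-check blue with blue+dark-green union hull not needed: circle fit by least squares on the outer arc
for q,near in(("blue",(230,215)),("red",(380,263)),("white",(322,205))):
    k=blob(m[q],near);P=cast(t,cv2.convexHull(k)[:,0].astype(float),.01)
    (x,y,r)=circ(t,k,.01)
    for _ in range(8):
        d=np.hypot(*(P-[x,y]).T);Q=P[d>r-.003]
        A=np.c_[2*Q,np.ones(len(Q))];a=np.linalg.lstsq(A,(Q**2).sum(1),rcond=None)[0];x,y=a[:2];r=np.sqrt(a[2]+x*x+y*y)
    print(q,x,y,r,len(Q))
T=np.array([.471,-.2075,.25]);print("move tool units",R.T@(T-p)/.03)
```

```text
jig [[ 0.47187873 -0.20828604]] [[ 0.47759391 -0.20234916]]
cap [[ 0.63330769 -0.07847323]]
[0.22457694 0.58296913 0.22218811] [[-9.33108174e-01  3.59595564e-01 -4.07866876e-04]
 [ 3.59595767e-01  9.33107950e-01 -6.61215300e-04]
 [ 1.42813735e-04 -7.63652603e-04 -9.99999698e-01]] 0.9971372192745663
blue 0.6282309349884303 0.1465537051263623 0.050087546997016584 21
red 0.4798646196818009 -0.2111184652212299 0.05140100563391786 28
white 0.6213759429852775 -0.07811369676963531 0.05346348904420521 25
move tool units [-17.13949186 -21.63338773  -0.91299066]
```

Call:
send_rows --pt "0 0 0 -6 -2.8 -1 1" --pt "0 0 0 -11.9 -5.5 -1 1" --pt "0 0 0 -11.9 -5.5 -1 1" --pt "0 0 0 -11.9 -5.5 -1 1" --pt "0 0 0 -11.9 -5.5 -1 1" --pt "0 0 0 -11.9 -5.5 -1 1" --pt "0 0 0 -11.9 -5.5 -1 1" --pt "0 0 0 -11.9 -5.5 -1 1" --pt "0 0 0 -11.9 -5.5 -1 1" --pt "0 0 0 -11.9 -5.5 -1 1" --pt "0 0 0 -11.9 -5.5 -1 1" --pt "0 0 0 -11.9 -5.5 -1 1"

```text
time_s: 1.3
position: [0.4991, 0.2999, 0.2525]
tcp_rot: [[-0.932, 0.362, -0.0], [0.362, 0.932, 0.0], [0.001, 0.0, -1.0]]
force: [0.1, -0.6, 0.4]
opening: 1.002
grasp_force: 0.0
```

Call:
send_rows --pt "0 0 0 -5.3 -16.1 0 1" --pt "0 0 0 -5.3 -16.1 0 1" --pt "0 0 0 -5.3 -16.1 0 1" --pt "0 0 0 -5.3 -16.1 0 1" --pt "0 0 0 -5.3 -16.1 0 1" --pt "0 0 0 -5.3 -16.1 0 1" --pt "0 0 0 -5.3 -16.1 0 1" --pt "0 0 0 -5.3 -16.1 0 1" --pt "0 0 0 -5.3 -16.1 0 1" --pt "0 0 0 -5.3 -16.1 0 1" --pt "0 0 0 -5.3 -16.1 0 1" --pt "0 0 0 -5.3 -16.1 0 1" --pt "0 0 0 -5.3 -16.1 0 1" --pt "0 0 0 -5.3 -16.1 0 1" --pt "0 0 0 -5.3 -16.1 0 1" --pt "0 0 0 -5.3 -16.1 0 1" --pt "0 0 0 -5.3 -16.1 0 1" --pt "0 0 0 -5.3 -16.1 0 1"

```text
time_s: 2.8
position: [0.4733, -0.2049, 0.2526]
tcp_rot: [[-0.934, 0.357, -0.0], [0.357, 0.934, 0.001], [0.0, 0.0, -1.0]]
force: [0.4, 0.6, 0.5]
opening: 0.999
grasp_force: 0.0
```

Call:
send_rows --pt "0 0 0 0 0 1 1" --pt "0 0 0 0 0 2 1" --pt "0 0 0 0 0 3 1" --pt "0 0 0 0 0 4 1" --pt "0 0 0 0 0 5 1" --pt "0 0 0 0 0 6 1" --pt "0 0 0 0 0 6.5 1" --pt "0 0 0 0 0 6.5 1" --pt "0 0 0 0 0 6.5 1"

```text
time_s: 3.55
position: [0.4731, -0.206, 0.0571]
tcp_rot: [[-0.934, 0.358, -0.001], [0.358, 0.934, 0.001], [0.002, 0.001, -1.0]]
force: [0.3, 0.1, 0.5]
opening: 1.005
grasp_force: 0.0
```

Run:
```python
from h import *
a=optics.capture("top")["image"][180:340,320:500];b=optics.capture("scene")["image"][90:260,190:370]
f=lambda i:cv2.resize(i,(400,400));cv2.imwrite("pics/g1.png",np.hstack([f(a),f(b)]));print(read_state()["position"])
```

```text
[ 0.47418648 -0.207095    0.05870382]
```

View pics/g1.png

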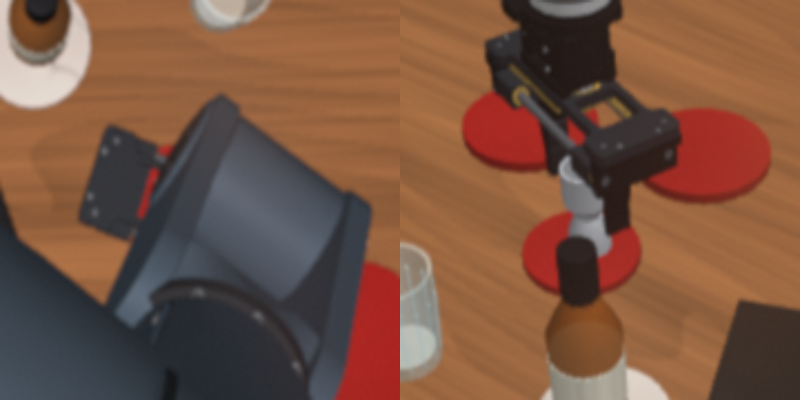

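The jigger (right half, about (580,190)) stands between the open fingers. I'll close and then lift.

Call:
send_rows --pt "0 0 0 0 0 0 0" --pt "0 0 0 0 0 0 0" --pt "0 0 0 0 0 0 0" --pt "0 0 0 0 0 0 0" --pt "0 0 0 0 0 0 0" --pt "0 0 0 0 0 0 0" --pt "0 0 0 0 0 0 0" --pt "0 0 0 0 0 0 0" --pt "0 0 0 0 0 0 0" --pt "0 0 0 0 0 0 0" --pt "0 0 0 0 0 0 0" --pt "0 0 0 0 0 0 0"

```text
time_s: 4.65
position: [0.4732, -0.2071, 0.0575]
tcp_rot: [[-0.933, 0.36, 0.0], [0.36, 0.933, -0.0], [-0.0, -0.0, -1.0]]
force: [0.2, -0.5, 0.2]
opening: 0.441
grasp_force: 29.6
```

Call:
send_rows --pt "0 0 0 0 0 -0.3 0" --pt "0 0 0 0 0 -0.8 0" --pt "0 0 0 0 0 -1.4 0" --pt "0 0 0 0 0 -2 0" --pt "0 0 0 0 0 -2 0" --pt "0 0 0 0 0 -2 0"

```text
time_s: 5.15
position: [0.4738, -0.2073, 0.1186]
tcp_rot: [[-0.933, 0.359, 0.002], [0.359, 0.933, -0.002], [-0.003, -0.001, -1.0]]
force: [-0.5, 0.2, -2.2]
opening: 0.44
grasp_force: 29.6
```

Run:
```python
from h import *
b=optics.capture("scene")["image"][90:260,190:370]
cv2.imwrite("pics/g2.png",cv2.resize(b,(500,470)))
p,R,s=tcp();print(p,s["opening"],s["grasp_force"],s["force"],R.T@(np.array([.488,.013,p[2]])-p)/.03)
```

```text
[ 0.47304936 -0.20686447  0.11767622] 0.44115012243394025 29.603449459969866 [-0.62616232  0.33098547 -1.11493481] [ 2.16992884e+00  7.01792721e+00 -9.23137638e-04]
```

View pics/g2.png

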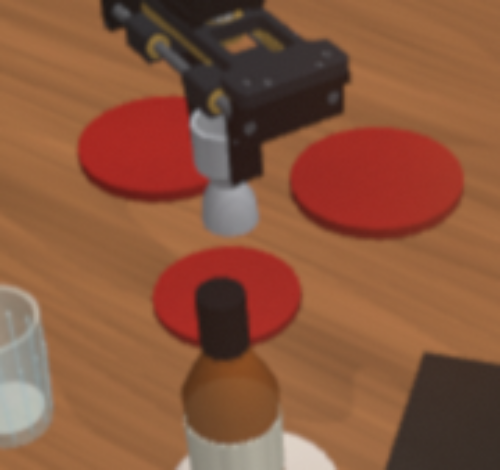

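The jigger is lifted and upright, at about (230,170), and the red coaster is now bare. I'll carry it to the mat.

Call:
send_rows --pt "0 0 0 0.2 0.5 0 0" --pt "0 0 0 0.4 1.2 0 0" --pt "0 0 0 0.7 2.1 0 0" --pt "0 0 0 1 3.1 0 0" --pt "0 0 0 1.3 4.1 0 0" --pt "0 0 0 1.6 5.1 0 0" --pt "0 0 0 1.9 6 0 0" --pt "0 0 0 2.05 6.6 0 0" --pt "0 0 0 2.15 7 0 0" --pt "0 0 0 2.15 7 0 0" --pt "0 0 0 2.15 7 0 0"

```text
time_s: 6.12
position: [0.4878, 0.0126, 0.1167]
tcp_rot: [[-0.934, 0.358, -0.002], [0.358, 0.934, 0.0], [0.002, -0.001, -1.0]]
force: [-0.7, -0.2, -1.3]
opening: 0.439
grasp_force: 29.6
```

Call:
send_rows --pt "0 0 0 0 0 0.3 0" --pt "0 0 0 0 0 0.8 0" --pt "0 0 0 0 0 1.3 0" --pt "0 0 0 0 0 1.7 0" --pt "0 0 0 0 0 1.85 0" --pt "0 0 0 0 0 1.95 0" --pt "0 0 0 0 0 1.99 0" --pt "0 0 0 0 0 1.99 0" --pt "0 0 0 0 0 1.99 0"

```text
time_s: 6.87
position: [0.489, 0.0119, 0.0582]
tcp_rot: [[-0.933, 0.36, 0.001], [0.36, 0.933, -0.0], [-0.001, 0.0, -1.0]]
force: [-0.2, 1.1, -1.0]
opening: 0.439
grasp_force: 29.6
```

Call:
send_rows --pt "0 0 0 0 0 0.03 0" --pt "0 0 0 0 0 0.04 0" --pt "0 0 0 0 0 0.04 0" --pt "0 0 0 0 0 0.04 0"

```text
time_s: 7.2
position: [0.4892, 0.012, 0.0574]
tcp_rot: [[-0.933, 0.359, 0.002], [0.359, 0.933, -0.001], [-0.002, 0.0, -1.0]]
force: [-0.4, -0.9, 6.2]
opening: 0.443
grasp_force: 29.5
```

Contact: the force is now upward, 6 N. I'll release and retreat straight up, then look at the scene.

Call:
send_rows --pt "0 0 0 0 0 0 0.6" --pt "0 0 0 0 0 0 0.8" --pt "0 0 0 0 0 0 1" --pt "0 0 0 0 0 0 1" --pt "0 0 0 0 0 0 1" --pt "0 0 0 0 0 0 1" --pt "0 0 0 0 0 0 1" --pt "0 0 0 0 0 0 1" --pt "0 0 0 0 0 -1 1" --pt "0 0 0 0 0 -2 1" --pt "0 0 0 0 0 -3 1" --pt "0 0 0 0 0 -4 1" --pt "0 0 0 0 0 -5 1" --pt "0 0 0 0 0 -6 1" --pt "0 0 0 0 0 -6 1"

```text
time_s: 8.45
position: [0.4921, 0.0116, 0.2422]
tcp_rot: [[-0.933, 0.359, 0.012], [0.359, 0.933, -0.002], [-0.012, 0.002, -1.0]]
force: [0.6, -0.1, 0.5]
opening: 0.999
grasp_force: 0.0
```

Run:
```python
from h import *
c=optics.capture("scene");im=c["image"];M=masks(im);cv2.imwrite("pics/s2.png",im)
k=blob(M["red"],(265,198));print("red scene",circ(c,k,.01))
t=optics.capture("top");print("red top",circ(t,blob(masks(t["image"])["red"],(400,263)),.01))
p,R,s=tcp();print(p,R.T@(np.array([.628,-.0815,.24])-p)/.03)
```

```text
red scene [ 0.4839 -0.2084  0.0547]
red top [ 0.4801 -0.2116  0.0524]
[0.48901777 0.01206061 0.23777329] [-5.44444401 -1.24445359 -0.05805055]
```

View pics/s2.png

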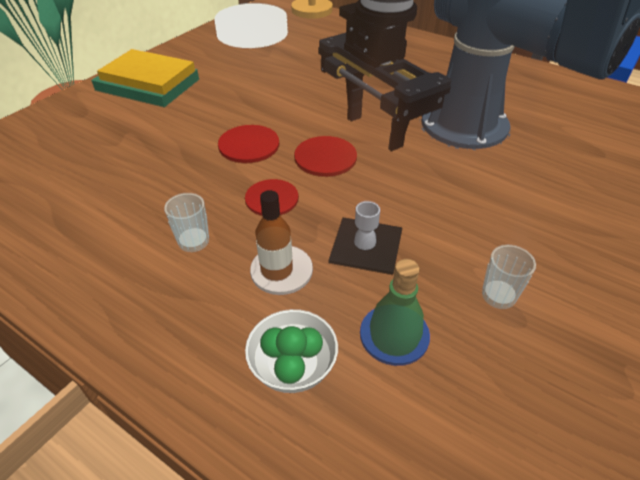

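The jigger stands upright on the mat at about (367,225). Next is the bottle.

Call:
send_rows --pt "0 0 0 -1 -0.2 0 1" --pt "0 0 0 -2.2 -0.5 0 1" --pt "0 0 0 -3.4 -0.8 0 1" --pt "0 0 0 -4.6 -1.1 0 1" --pt "0 0 0 -5.45 -1.25 0 1" --pt "0 0 0 -5.45 -1.25 0 1" --pt "0 0 0 -5.45 -1.25 0 1" --pt "0 0 0 -5.45 -1.25 0 1"

```text
time_s: 9.22
position: [0.6257, -0.0809, 0.2343]
tcp_rot: [[-0.933, 0.36, -0.005], [0.36, 0.933, 0.002], [0.005, -0.0, -1.0]]
force: [-1.0, -0.0, -0.4]
opening: 0.999
grasp_force: 0.0
```

Call:
send_rows --pt "0 0 0 0 0 0.8 1" --pt "0 0 0 0 0 1.6 1" --pt "0 0 0 0 0 2.4 1" --pt "0 0 0 0 0 3 1" --pt "0 0 0 0 0 3.3 1" --pt "0 0 0 0 0 3.3 1" --pt "0 0 0 0 0 3.3 1"

```text
time_s: 9.8
position: [0.627, -0.081, 0.1377]
tcp_rot: [[-0.933, 0.359, -0.001], [0.359, 0.933, 0.0], [0.001, -0.0, -1.0]]
force: [-0.2, -0.5, -0.1]
opening: 1.001
grasp_force: 0.0
```

Run:
```python
from h import *
b=optics.capture("scene")["image"][120:310,170:380]
cv2.imwrite("pics/g3.png",cv2.resize(b,(500,450)));print(read_state()["position"])
```

```text
[ 0.62783417 -0.08135839  0.13856961]
```

View pics/g3.png

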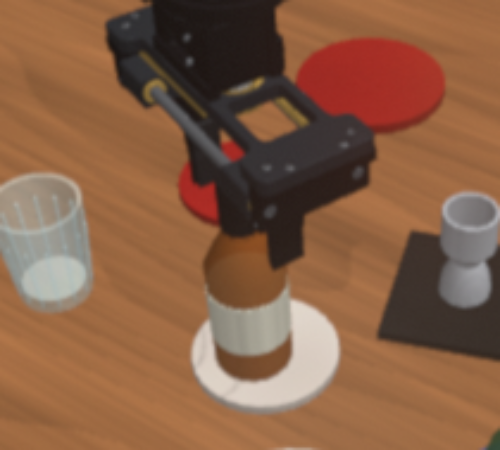

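The cap lies between the fingers, at about (240,210). I'll close and lift.

Call:
send_rows --pt "0 0 0 0 0 0 0" --pt "0 0 0 0 0 0 0" --pt "0 0 0 0 0 0 0" --pt "0 0 0 0 0 0 0" --pt "0 0 0 0 0 0 0" --pt "0 0 0 0 0 0 0" --pt "0 0 0 0 0 0 0" --pt "0 0 0 0 0 0 0" --pt "0 0 0 0 0 0 0" --pt "0 0 0 0 0 0 0" --pt "0 0 0 0 0 0 0" --pt "0 0 0 0 0 0 0" --pt "0 0 0 0 0 0 0" --pt "0 0 0 0 0 0 0"

```text
time_s: 11.02
position: [0.6275, -0.0815, 0.1375]
tcp_rot: [[-0.933, 0.36, -0.0], [0.36, 0.933, 0.0], [0.0, 0.0, -1.0]]
force: [-0.3, 0.4, -0.2]
opening: 0.314
grasp_force: 30.0
```

Call:
send_rows --pt "0 0 0 0 0 -0.3 0" --pt "0 0 0 0 0 -0.8 0" --pt "0 0 0 0 0 -1.4 0" --pt "0 0 0 0 0 -1.8 0" --pt "0 0 0 0 0 -2 0" --pt "0 0 0 0 0 -2 0" --pt "0 0 0 0 0 -2 0"

```text
time_s: 11.6
position: [0.6274, -0.0816, 0.1977]
tcp_rot: [[-0.933, 0.36, -0.0], [0.36, 0.933, -0.0], [0.0, -0.0, -1.0]]
force: [0.4, -0.1, -2.6]
opening: 0.319
grasp_force: 30.0
```

Run:
```python
from h import *
c=optics.capture("scene");b=c["image"];t=optics.capture("top")
print("white",circ(c,blob(masks(b)["white"],(282,270)),.01), circ(t,blob(masks(t["image"])["white"],(335,200)),.01))
cv2.imwrite("pics/g4.png",cv2.resize(b[100:310,170:380],(500,500)))
p,R,s=tcp();print(p,R.T@(np.array([.481,-.2105,p[2]])-p)/.03)
```

```text
white [ 0.6252 -0.0748  0.0554] [ 0.6072 -0.1128  0.0168]
[ 0.62671689 -0.08140129  0.19660975] [ 2.98503782 -5.76198489  0.00822125]
```

View pics/g4.png

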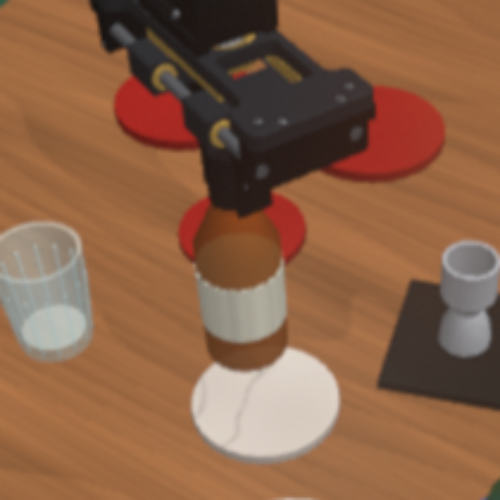

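The bottle hangs upright above the bare white coaster, with its base at about (245,355). I'll carry it to the red coaster.

Call:
send_rows --pt "0 0 0 0.2 -0.3 0 0" --pt "0 0 0 0.5 -0.9 0 0" --pt "0 0 0 0.9 -1.7 0 0" --pt "0 0 0 1.35 -2.6 0 0" --pt "0 0 0 1.8 -3.5 0 0" --pt "0 0 0 2.25 -4.3 0 0" --pt "0 0 0 2.6 -5 0 0" --pt "0 0 0 2.85 -5.5 0 0" --pt "0 0 0 2.96 -5.7 0 0" --pt "0 0 0 2.98 -5.75 0 0" --pt "0 0 0 2.98 -5.75 0 0" --pt "0 0 0 2.98 -5.75 0 0"

```text
time_s: 12.7
position: [0.4826, -0.2101, 0.1976]
tcp_rot: [[-0.933, 0.359, 0.0], [0.359, 0.933, 0.0], [-0.0, 0.0, -1.0]]
force: [0.3, -0.3, -2.0]
opening: 0.314
grasp_force: 30.0
```

Call:
send_rows --pt "0 0 0 0 0 0.3 0" --pt "0 0 0 0 0 0.8 0" --pt "0 0 0 0 0 1.3 0" --pt "0 0 0 0 0 1.65 0" --pt "0 0 0 0 0 1.85 0" --pt "0 0 0 0 0 1.93 0" --pt "0 0 0 0 0 1.97 0" --pt "0 0 0 0 0 1.97 0" --pt "0 0 0 0 0 1.97 0"

```text
time_s: 13.45
position: [0.4827, -0.2106, 0.139]
tcp_rot: [[-0.933, 0.359, 0.001], [0.359, 0.933, -0.001], [-0.001, -0.0, -1.0]]
force: [0.2, -0.4, -1.7]
opening: 0.319
grasp_force: 30.0
```

Call:
send_rows --pt "0 0 0 0 0 0.03 0" --pt "0 0 0 0 0 0.05 0" --pt "0 0 0 0 0 0.05 0" --pt "0 0 0 0 0 0.05 0"

```text
time_s: 13.78
position: [0.4824, -0.2107, 0.1374]
tcp_rot: [[-0.933, 0.36, 0.001], [0.36, 0.933, -0.001], [-0.001, -0.0, -1.0]]
force: [-0.1, 0.6, -1.4]
opening: 0.315
grasp_force: 30.0
```

Call:
send_rows --pt "0 0 0 0 0 0.02 0" --pt "0 0 0 0 0 0.03 0" --pt "0 0 0 0 0 0.03 0"

```text
time_s: 14.03
position: [0.4828, -0.2108, 0.1374]
tcp_rot: [[-0.933, 0.36, 0.002], [0.36, 0.933, -0.001], [-0.002, -0.0, -1.0]]
force: [-0.1, 1.0, 5.5]
opening: 0.314
grasp_force: 30.1
```

Contact. Release, rise, and go over to the carafe.

Call:
send_rows --pt "0 0 0 0 0 0 0.5" --pt "0 0 0 0 0 0 0.7" --pt "0 0 0 0 0 0 1" --pt "0 0 0 0 0 0 1" --pt "0 0 0 0 0 0 1" --pt "0 0 0 0 0 0 1" --pt "0 0 0 0 0 0 1" --pt "0 0 0 0 0 0 1" --pt "0 0 0 0 0 0 1" --pt "0 0 0 0 0 0 1" --pt "0 0 0 0 0 -0.8 1" --pt "0 0 0 0 0 -1.6 1" --pt "0 0 0 0 0 -2.4 1" --pt "0 0 0 0 0 -3.2 1" --pt "0 0 0 0 0 -3.5 1" --pt "0 0 0 0 0 -3.5 1" --pt "0 0 0 0 0 -3.5 1"

```text
time_s: 15.45
position: [0.4819, -0.2103, 0.2408]
tcp_rot: [[-0.933, 0.36, -0.0], [0.36, 0.933, 0.0], [0.0, 0.0, -1.0]]
force: [-0.0, 0.2, -0.9]
opening: 0.999
grasp_force: 0.0
```

Call:
send_rows --pt "0 0 0 0 1 0 1" --pt "0 0 0 -0.1 2.2 0 1" --pt "0 0 0 -0.1 3.4 0 1" --pt "0 0 0 -0.2 4.6 0 1" --pt "0 0 0 -0.2 5.8 0 1" --pt "0 0 0 -0.2 7 0 1" --pt "0 0 0 -0.3 8.2 0 1" --pt "0 0 0 -0.3 9.4 0 1" --pt "0 0 0 -0.4 10.6 0 1" --pt "0 0 0 -0.4 11.8 0 1" --pt "0 0 0 -0.45 12.7 0 1" --pt "0 0 0 -0.45 13.1 0 1" --pt "0 0 0 -0.45 13.15 0 1" --pt "0 0 0 -0.45 13.15 0 1" --pt "0 0 0 -0.45 13.15 0 1" --pt "0 0 0 -0.45 13.15 0 1"

```text
time_s: 16.78
position: [0.6359, 0.151, 0.2407]
tcp_rot: [[-0.932, 0.361, -0.002], [0.361, 0.932, -0.001], [0.001, -0.001, -1.0]]
force: [0.2, -0.5, 0.1]
opening: 0.998
grasp_force: 0.0
```

Run:
```python
from h import *
t=optics.capture("top");c=optics.capture("scene");mt=masks(t["image"])
k=blob(mt["black"],(405,255));print("cap",circ(t,k,.175),cv2.boundingRect(k))
k=blob(mt["white"],(335,197));print("white",circ(t,k,.01))
cv2.imwrite("pics/s5.png",np.hstack([cv2.resize(t["image"][150:330,260:460],(400,360)),cv2.resize(c["image"][130:330,200:420],(400,360))]))
p,R,s=tcp();print(p,R.T@(np.array([.6367,.1525,.133])-p)/.03)
```

```text
cap [0.4844 0.0026 0.0637] (261, 229, 66, 66)
white [ 0.6216 -0.0782  0.054 ]
[0.63627239 0.15122664 0.24123023] [1.11737961e-03 4.64650792e-02 3.60765286e+00]
```

View pics/s5.png

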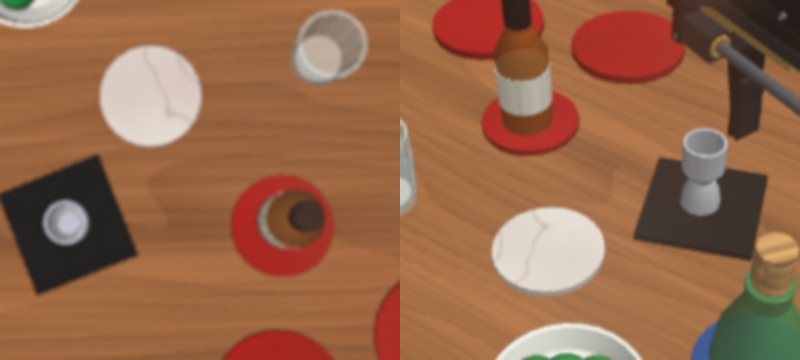

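The bottle stands upright in the middle of the red coaster, with its cap at top pixel (412,257). The white coaster is free, and the jigger is still on the mat. Down to the cork.

Call:
send_rows --pt "0 0 0 0 0.03 0.7 1" --pt "0 0 0 0 0.05 1.5 1" --pt "0 0 0 0 0.05 2.3 1" --pt "0 0 0 0 0.05 3 1" --pt "0 0 0 0 0.05 3.4 1" --pt "0 0 0 0 0.05 3.6 1" --pt "0 0 0 0 0.05 3.6 1" --pt "0 0 0 0 0.05 3.6 1"

```text
time_s: 17.55
position: [0.6378, 0.1539, 0.1339]
tcp_rot: [[-0.933, 0.36, 0.001], [0.36, 0.933, 0.0], [-0.001, 0.001, -1.0]]
force: [0.6, 0.0, 0.7]
opening: 0.998
grasp_force: 0.0
```

Run:
```python
from h import *
c=optics.capture("scene");t=optics.capture("top");print("bottle top",cast(t,(412.5,257.5),.175))
cv2.imwrite("pics/g6.png",cv2.resize(c["image"][190:380,320:520],(500,475)));print(read_state()["position"])
```

```text
bottle top [[ 0.48544383 -0.20865599]]
[0.6383144  0.15417627 0.1347715 ]
```

View pics/g6.png

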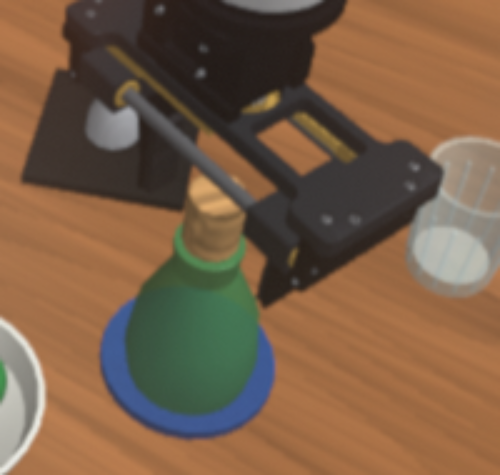

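The cork (213,215) lies between the fingers (160,160) and (280,260). I'll close and lift.

Call:
send_rows --pt "0 0 0 0 0 0 0" --pt "0 0 0 0 0 0 0" --pt "0 0 0 0 0 0 0" --pt "0 0 0 0 0 0 0" --pt "0 0 0 0 0 0 0" --pt "0 0 0 0 0 0 0" --pt "0 0 0 0 0 0 0" --pt "0 0 0 0 0 0 0" --pt "0 0 0 0 0 0 0" --pt "0 0 0 0 0 0 0" --pt "0 0 0 0 0 0 0" --pt "0 0 0 0 0 0 0" --pt "0 0 0 0 0 0 0" --pt "0 0 0 0 0 0 0"

```text
time_s: 18.82
position: [0.637, 0.154, 0.133]
tcp_rot: [[-0.933, 0.359, -0.0], [0.359, 0.933, -0.0], [0.0, -0.0, -1.0]]
force: [-0.1, -1.2, -0.3]
opening: 0.362
grasp_force: 30.0
```

Call:
send_rows --pt "0 0 0 0 0 -0.3 0" --pt "0 0 0 0 0 -0.8 0" --pt "0 0 0 0 0 -1.4 0" --pt "0 0 0 0 0 -2 0" --pt "0 0 0 0 0 -2.6 0" --pt "0 0 0 0 0 -2.9 0" --pt "0 0 0 0 0 -3 0" --pt "0 0 0 0 0 -3 0" --pt "0 0 0 0 0 -3 0"

```text
time_s: 19.57
position: [0.6364, 0.1542, 0.2223]
tcp_rot: [[-0.933, 0.36, -0.002], [0.36, 0.933, 0.0], [0.002, -0.001, -1.0]]
force: [0.2, 0.1, -2.3]
opening: 0.359
grasp_force: 30.0
```

Run:
```python
from h import *
c=optics.capture("scene");t=optics.capture("top")
for q in (c,t):
  try: k=blob(masks(q["image"])["blue"],(395,345) if q is c else (235,205)); print("blue",circ(q,k,.01))
  except Exception as e: print(e)
cv2.imwrite("pics/g7.png",cv2.resize(c["image"][150:380,300:520],(500,520)))
p,R,s=tcp();print(p,s["opening"],R.T@(np.array([.622,-.0775,p[2]])-p)/.03)
```

```text
blue [-0.5907  0.2157  0.1703]
blue [0.6285 0.1471 0.0509]
[0.6361467  0.15413905 0.22158034] 0.3590663092813458 [-2.33651476e+00 -7.37438533e+00  2.67795664e-03]
```

View pics/g7.png

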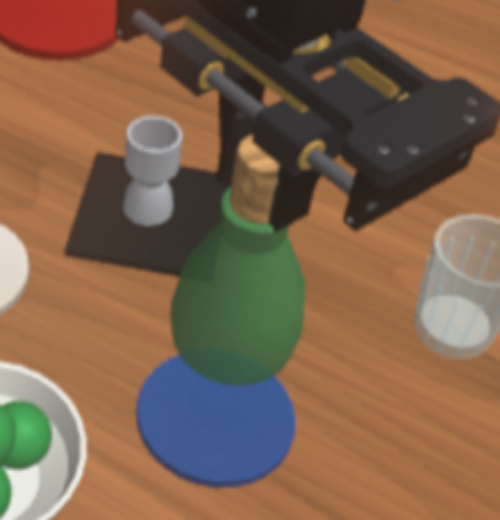

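The carafe hangs upright, with its base at about (235,370), well clear of the bowl. I'll carry it to the white coaster.

Call:
send_rows --pt "0 0 0 -0.1 -0.3 0 0" --pt "0 0 0 -0.3 -0.9 0 0" --pt "0 0 0 -0.5 -1.7 0 0" --pt "0 0 0 -0.8 -2.6 0 0" --pt "0 0 0 -1.1 -3.5 0 0" --pt "0 0 0 -1.4 -4.4 0 0" --pt "0 0 0 -1.7 -5.3 0 0" --pt "0 0 0 -1.95 -6.1 0 0" --pt "0 0 0 -2.1 -6.7 0 0" --pt "0 0 0 -2.25 -7.15 0 0" --pt "0 0 0 -2.32 -7.38 0 0" --pt "0 0 0 -2.32 -7.38 0 0" --pt "0 0 0 -2.32 -7.38 0 0"

```text
time_s: 20.75
position: [0.6223, -0.0771, 0.2229]
tcp_rot: [[-0.933, 0.36, -0.001], [0.36, 0.933, 0.001], [0.001, 0.001, -1.0]]
force: [-0.7, -0.2, -2.2]
opening: 0.362
grasp_force: 30.0
```

Call:
send_rows --pt "0 0 0 0 0 0.3 0" --pt "0 0 0 0 0 0.8 0" --pt "0 0 0 0 0 1.4 0" --pt "0 0 0 0 0 2 0" --pt "0 0 0 0 0 2.5 0" --pt "0 0 0 0 0 2.75 0" --pt "0 0 0 0 0 2.9 0" --pt "0 0 0 0 0 2.95 0" --pt "0 0 0 0 0 2.98 0" --pt "0 0 0 0 0 2.98 0" --pt "0 0 0 0 0 2.98 0"

```text
time_s: 21.67
position: [0.6231, -0.0775, 0.1347]
tcp_rot: [[-0.933, 0.359, 0.002], [0.359, 0.933, -0.001], [-0.002, 0.0, -1.0]]
force: [-0.7, 0.1, -2.3]
opening: 0.361
grasp_force: 30.0
```

Call:
send_rows --pt "0 0 0 0 0 0.02 0" --pt "0 0 0 0 0 0.03 0" --pt "0 0 0 0 0 0.03 0"

```text
time_s: 21.92
position: [0.6226, -0.0775, 0.1332]
tcp_rot: [[-0.933, 0.36, 0.001], [0.36, 0.933, -0.0], [-0.001, 0.0, -1.0]]
force: [0.0, 0.2, -1.1]
opening: 0.362
grasp_force: 30.0
```

Call:
send_rows --pt "0 0 0 0 0 0.02 0" --pt "0 0 0 0 0 0.03 0" --pt "0 0 0 0 0 0.03 0"

```text
time_s: 22.17
position: [0.623, -0.0778, 0.133]
tcp_rot: [[-0.933, 0.36, 0.001], [0.36, 0.933, -0.001], [-0.002, -0.0, -1.0]]
force: [-1.3, -0.2, 4.0]
opening: 0.362
grasp_force: 30.0
```

Contact. Release, rise, and go above the jigger.

Call:
send_rows --pt "0 0 0 0 0 0 0.6" --pt "0 0 0 0 0 0 0.8" --pt "0 0 0 0 0 0 1" --pt "0 0 0 0 0 0 1" --pt "0 0 0 0 0 0 1" --pt "0 0 0 0 0 0 1" --pt "0 0 0 0 0 0 1" --pt "0 0 0 0 0 0 1" --pt "0 0 0 0 0 0 1" --pt "0 0 0 0 0 0 1" --pt "0 0 0 0 0 -0.8 1" --pt "0 0 0 0 0 -1.6 1" --pt "0 0 0 0 0 -2.4 1" --pt "0 0 0 0 0 -3.2 1" --pt "0 0 0 0 0 -3.6 1" --pt "0 0 0 0 0 -3.6 1" --pt "0 0 0 0 0 -3.6 1"

```text
time_s: 23.58
position: [0.6226, -0.0774, 0.2405]
tcp_rot: [[-0.933, 0.36, 0.001], [0.36, 0.933, -0.0], [-0.001, 0.0, -1.0]]
force: [0.2, -0.5, 0.4]
opening: 1.001
grasp_force: 0.0
```

Call:
send_rows --pt "0 0 0 1 0.2 0 1" --pt "0 0 0 2.2 0.5 0 1" --pt "0 0 0 3.4 0.8 0 1" --pt "0 0 0 4.6 1.05 0 1" --pt "0 0 0 5.2 1.2 0 1" --pt "0 0 0 5.24 1.2 0 1" --pt "0 0 0 5.24 1.2 0 1" --pt "0 0 0 5.24 1.2 0 1" --pt "0 0 0 5.24 1.2 0 1"

```text
time_s: 24.33
position: [0.4901, 0.0119, 0.2396]
tcp_rot: [[-0.933, 0.36, 0.001], [0.36, 0.933, -0.0], [-0.001, -0.0, -1.0]]
force: [0.5, -0.5, 0.2]
opening: 1.0
grasp_force: 0.0
```

Run:
```python
from h import *
t=optics.capture("top");c=optics.capture("scene")
print("blue",circ(t,blob(masks(t["image"])["blue"],(228,198)),.01),circ(c,blob(masks(c["image"])["blue"],(396,340)),.01))
for q,n in((t,(335,180)),(c,(275,230))):
  k=blob(masks(q["image"])["cork"],n);print("cork",circ(q,k,.168),cv2.boundingRect(k))
cv2.imwrite("pics/s8.png",np.hstack([cv2.resize(t["image"][110:330,180:440],(400,340)),cv2.resize(c["image"][130:380,190:450],(400,340))]))
p,R,s=tcp();print(p,R.T@(np.array([.489,.0122,.0575])-p)/.03)
```

```text
blue [0.6289 0.1475 0.0513] [-0.5926  0.2588  0.1634]
cork [ 0.6212 -0.0797  0.0149] (330, 177, 16, 16)
cork [ 0.7097 -0.3347  0.2881] (2, 115, 261, 118)
[0.48987849 0.01192839 0.23962115] [ 3.26555793e-02 -1.89007024e-03  6.07069421e+00]
```

View pics/s8.png

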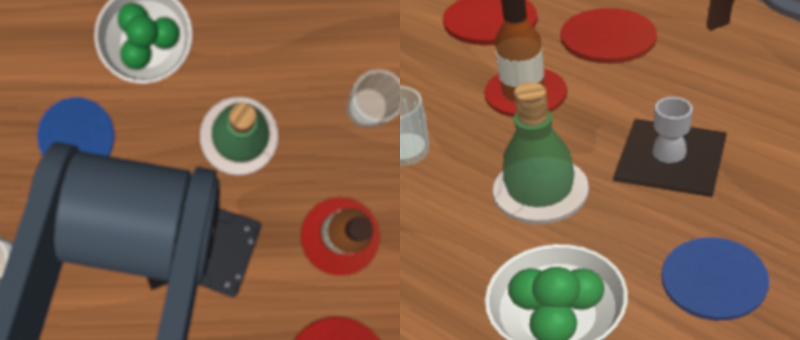

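The carafe stands centred on the white coaster, with its cork at (0.621, -0.080). The blue coaster is free. Down to the jigger and grip it.

Call:
send_rows --pt "0 0 0 0 0 1 1" --pt "0 0 0 0 0 2 1" --pt "0 0 0 0 0 3 1" --pt "0 0 0 0 0 4 1" --pt "0 0 0 0 0 5 1" --pt "0 0 0 0 0 5.8 1" --pt "0 0 0 0 0 6.07 1" --pt "0 0 0 0 0 6.07 1" --pt "0 0 0 0 0 6.07 1" --pt "0 0 0 0 0 6.07 0" --pt "0 0 0 0 0 6.07 0" --pt "0 0 0 0 0 6.07 0" --pt "0 0 0 0 0 6.07 0" --pt "0 0 0 0 0 6.07 0" --pt "0 0 0 0 0 6.07 0" --pt "0 0 0 0 0 6.07 0" --pt "0 0 0 0 0 6.07 0" --pt "0 0 0 0 0 6.07 0" --pt "0 0 0 0 0 6.07 0" --pt "0 0 0 0 0 6.07 0"

```text
time_s: 26.1
position: [0.4887, 0.0126, 0.0579]
tcp_rot: [[-0.933, 0.36, -0.0], [0.36, 0.933, -0.0], [0.0, -0.0, -1.0]]
force: [-0.4, 0.1, 0.8]
opening: 0.445
grasp_force: 29.6
```

Call:
send_rows --pt "0 0 0 0 0 -0.3 0" --pt "0 0 0 0 0 -0.8 0" --pt "0 0 0 0 0 -1.4 0" --pt "0 0 0 0 0 -1.9 0" --pt "0 0 0 0 0 -2.3 0" --pt "0 0 0 0 0 -2.5 0" --pt "0 0 0 0 0 -2.5 0" --pt "0 0 0 0 0 -2.5 0"

```text
time_s: 26.77
position: [0.4886, 0.0128, 0.133]
tcp_rot: [[-0.933, 0.36, 0.0], [0.36, 0.933, -0.0], [-0.0, 0.0, -1.0]]
force: [0.2, -0.4, -1.0]
opening: 0.438
grasp_force: 29.7
```

Run:
```python
from h import *
c=optics.capture("scene");print("blue scene",cast(c,(394.75,334.4),.01))
p,R,s=tcp();print(p,s["opening"],s["force"],R.T@(np.array([.629,.147,p[2]])-p)/.03)
```

```text
blue scene [[0.63531212 0.15178563]]
[0.48824987 0.01279647 0.13251056] 0.4384988913005414 [-0.84474299 -0.31494915 -1.38875001] [-2.76928456e+00  5.86127926e+00 -3.19829817e-03]
```

Call:
send_rows --pt "0 0 0 -0.2 0.4 0 0" --pt "0 0 0 -0.5 1.1 0 0" --pt "0 0 0 -0.9 2 0 0" --pt "0 0 0 -1.35 2.9 0 0" --pt "0 0 0 -1.8 3.8 0 0" --pt "0 0 0 -2.2 4.7 0 0" --pt "0 0 0 -2.5 5.4 0 0" --pt "0 0 0 -2.7 5.75 0 0" --pt "0 0 0 -2.78 5.9 0 0" --pt "0 0 0 -2.78 5.9 0 0" --pt "0 0 0 -2.78 5.9 0 0"

```text
time_s: 27.73
position: [0.6292, 0.148, 0.1318]
tcp_rot: [[-0.933, 0.359, -0.003], [0.359, 0.933, -0.0], [0.002, -0.001, -1.0]]
force: [-0.8, -0.5, -0.7]
opening: 0.438
grasp_force: 29.7
```

Call:
send_rows --pt "0 0 0 0 0 0.3 0" --pt "0 0 0 0 0 0.8 0" --pt "0 0 0 0 0 1.4 0" --pt "0 0 0 0 0 2 0" --pt "0 0 0 0 0 2.3 0" --pt "0 0 0 0 0 2.43 0" --pt "0 0 0 0 0 2.48 0" --pt "0 0 0 0 0 2.48 0" --pt "0 0 0 0 0 2.48 0"

```text
time_s: 28.48
position: [0.6307, 0.1478, 0.0591]
tcp_rot: [[-0.933, 0.36, 0.001], [0.36, 0.933, 0.0], [-0.001, 0.001, -1.0]]
force: [0.1, 0.6, -0.9]
opening: 0.44
grasp_force: 29.7
```

Call:
send_rows --pt "0 0 0 0 0 0.02 0" --pt "0 0 0 0 0 0.03 0" --pt "0 0 0 0 0 0.03 0"

```text
time_s: 28.73
position: [0.6304, 0.148, 0.0579]
tcp_rot: [[-0.933, 0.359, 0.001], [0.359, 0.933, 0.0], [-0.001, 0.0, -1.0]]
force: [0.1, -0.2, 0.3]
opening: 0.44
grasp_force: 29.7
```

Call:
send_rows --pt "0 0 0 0 0 0.015 0" --pt "0 0 0 0 0 0.015 0" --pt "0 0 0 0 0 0.015 0"

```text
time_s: 28.98
position: [0.6306, 0.1479, 0.0579]
tcp_rot: [[-0.933, 0.359, 0.001], [0.359, 0.933, -0.0], [-0.001, 0.0, -1.0]]
force: [-2.4, -1.0, 3.8]
opening: 0.444
grasp_force: 29.6
```

Contact. Release, rise, and back the arm off (+tool x is toward the base) to clear the view.

Call:
send_rows --pt "0 0 0 0 0 0 0.6" --pt "0 0 0 0 0 0 0.8" --pt "0 0 0 0 0 0 1" --pt "0 0 0 0 0 0 1" --pt "0 0 0 0 0 0 1" --pt "0 0 0 0 0 0 1" --pt "0 0 0 0 0 0 1" --pt "0 0 0 0 0 0 1" --pt "0 0 0 0 0 0 1" --pt "0 0 0 0 0 -1 1" --pt "0 0 0 0 0 -2 1" --pt "0 0 0 0 0 -3 1" --pt "0 0 0 0 0 -4 1" --pt "0 0 0 0 0 -5 1" --pt "0 0 0 0 0 -6 1" --pt "0 0 0 0 0 -6 1"

```text
time_s: 30.32
position: [0.6342, 0.1483, 0.2446]
tcp_rot: [[-0.933, 0.359, 0.014], [0.359, 0.933, 0.001], [-0.013, 0.006, -1.0]]
force: [1.4, 0.8, 0.6]
opening: 1.002
grasp_force: 0.0
```

Call:
send_rows --pt "0 0 0 1 1 0 1" --pt "0 0 0 2 2 0 1" --pt "0 0 0 3 3 0 1" --pt "0 0 0 4 4 0 1" --pt "0 0 0 5 5 0 1" --pt "0 0 0 6 6 0 1" --pt "0 0 0 6 7 0 1" --pt "0 0 0 6 8 0 1" --pt "0 0 0 6 9 0 1" --pt "0 0 0 6 9 0 1" --pt "0 0 0 6 9 0 1" --pt "0 0 0 6 9 0 1"

```text
time_s: 31.32
position: [0.5587, 0.4638, 0.2361]
tcp_rot: [[-0.933, 0.359, -0.002], [0.359, 0.933, -0.002], [0.001, -0.002, -1.0]]
force: [-1.3, 0.3, -0.3]
opening: 1.003
grasp_force: 0.0
```

Run:
```python
from h import *
t=optics.capture("top");c=optics.capture("scene");m=masks(t["image"])
for q,n,z in(("blue",(210,200),.01),("white",(312,205),.01),("red",(385,263),.01),("grey",(228,192),.09),("cork",(337,185),.168),("black",(412,257),.175)):
  k=blob(m[q],n);print(q,circ(t,k,z),cv2.boundingRect(k))
cv2.imwrite("pics/end.png",np.hstack([cv2.resize(t["image"][110:320,180:440],(400,330)),cv2.resize(c["image"][130:380,190:450],(400,330))]))
print(read_state()["position"])
```

```text
blue [0.6286 0.1476 0.0514] (205, 174, 48, 48)
white [ 0.6216 -0.0782  0.054 ] (310, 173, 51, 50)
red [ 0.48   -0.2115  0.0523] (376, 238, 50, 50)
grey [0.6263 0.1385 0.0286] (212, 181, 27, 25)
cork [ 0.6209 -0.08    0.0147] (330, 177, 16, 16)
black [0.4839 0.0023 0.0639] (261, 229, 66, 66)
[0.55896766 0.4631871  0.23681432]
```

View pics/end.png

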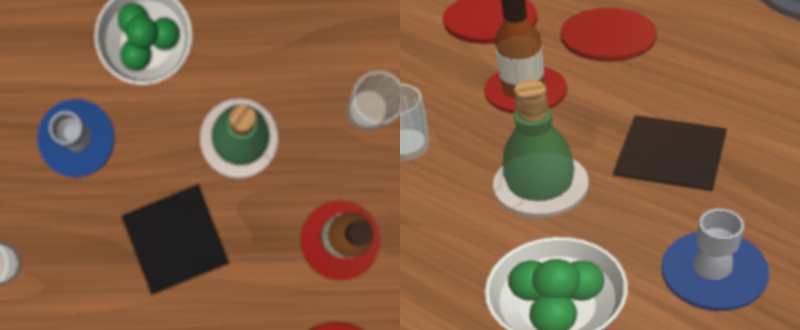

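All three things stand upright on their coasters: jigger rim at top pixel (224,192), cork at (338,185), cap at (413,258). One last numeric check of the jigger and cap centres.

Run:
```python
from h import *
t=optics.capture("top");im=t["image"];print("jig",cast(t,(224,192.4),.09))
v=im.max(2); m=np.zeros(v.shape,bool); m[235:285,385:440]=v[235:285,385:440]<62
k=blob(m,(413,258));print("cap",circ(t,k,.175),cv2.boundingRect(k))
```

```text
jig [[0.62653058 0.14140201]]
cap [ 0.4847 -0.2042  0.0108] (405, 252, 7, 13)
```

Run:
```python
from h import *
for n,box,near in(("top",(170,225,200,260),(224,192)),("scene",(280,370,350,450),(398,300))):
    c=optics.capture(n);im=c["image"];r0,r1,c0,c1=box
    hs=cv2.cvtColor(im,cv2.COLOR_BGR2HSV); g=np.zeros(im.shape[:2],bool); g[r0:r1,c0:c1]=(hs[r0:r1,c0:c1,1]<110)&(hs[r0:r1,c0:c1,2]>50)
    k=blob(g,near); x,y,w,h=cv2.boundingRect(k);print(n,"jig box",x,y,w,h)
    K,E=c["intrinsics"],c["extrinsics"]
    def box_pred(X,Y):  # outline of upper cup and foot circles
        a=np.linspace(0,2*np.pi,60);P=np.vstack([np.c_[X+r*np.cos(a),Y+r*np.sin(a),0*a+z] for r,z in((.021,.09),(.021,.058),(.02,.01))])
        q=(P@E[:3,:3].T+E[:3,3])@K.T;q=q[:,:2]/q[:,2:];return np.r_[q.min(0),q.max(0)].round(1)
    for X,Y in((.6286,.1476),(.6265,.1414),(.6304,.148)):print((X,Y),box_pred(X,Y))
    m=g*0; b=(hs[:,:,0]>100)&(hs[:,:,0]<130)&(hs[:,:,1]>120)&(hs[:,:,2]>50); m=np.zeros_like(g);m[r0-10:r1,c0-10:c1+10]=b[r0-10:r1,c0-10:c1+10]
    print("blue",circ(c,blob(m,(210,200) if n=="top" else (380,345)),.01))
```

```text
top jig box 211 180 28 27
(0.6286, 0.1476) [210.3 180.9 238.1 206.9]
(0.6265, 0.1414) [213.4 181.9 241.  207.8]
(0.6304, 0.148) [210.  180.  237.9 206.1]
blue [0.6294 0.1474 0.0521]
scene jig box 380 287 34 55
(0.6286, 0.1476) [381.5 286.6 415.1 341.1]
(0.6265, 0.1414) [378.6 283.8 411.8 338.2]
(0.6304, 0.148) [381.1 287.5 414.7 342.1]
blue [0.633  0.1501 0.0529]
```

The jigger outline matches a position within about 2 mm of the coaster centre in both views. The cap and cork are also close to centre, so I'm handing in.

```bash
python3 -c "
from rig import bot
print(bot.hand_in())"
```

```text
the job is handed in; nothing more can be done
None
```

The job is handed in: the rum bottle is on the red coaster, the carafe on the white one and the jigger on the blue one, all upright; the carafe and jigger measured about 2 mm off centre and the bottle about 5–8 mm by rougher readings, and the tumblers and lime bowl were not touched.

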